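# Load a keyed connector into the soldering jig, key to the index pin

### The job

Get the big round connector ready for soldering: pick up the full-size connector that has a key nose sticking out of its flange (not the same-sized one with a plain flange, nor the small one), and set it upright in the hole of the steel soldering jig, flange resting on the jig, turned so that its key nose points at the jig's index pin. Do not disturb the plain-flanged one.

Things in the scene. Friction and masses are not known exactly. Their poses are not given: they have to be found in the camera images.
- connector: Aluminium connector standing upright, 60 mm tall, about 0.13 kg. Origin: centre of underside, z up. Round spigot dia 32 (26 at the foot), z 0-16 mm; flange dia 54, z 16-21; plain barrel dia 32 to grip, any way round, z 21-60; brass pins on top to z 63. Key nose 12 mm wide, flange-thick, reaches 42 mm from the axis along its own +x. The small one, 37 mm tall, is not wanted.
- jig: Steel slab fixed to the table, 130 x 90 x 24 mm, with a through hole of 42 mm diameter, mouth chamfered 2 mm. Origin: on the hole's axis at table height, z up; the slab spans x -45 to 85, y -45 to 45 mm in its own frame. Once the connector is seated, its flange rests on the slab's top and its underside is 8 mm above the table.
- index_pin (a point): Foot of the index pin on the jig's top, 24 mm above the table: a dark steel pin, 12 mm in diameter, 10 mm high, 73 mm from the hole's axis along the jig's +x. A dark line 6 mm wide on the slab leads to it from the hole.
- blank_shell: Look-alike of the big connector with the same sizes but a plain round flange without a key nose. Origin at the centre of its underside. It stays where it stands.
Things that resemble listed ones, but are neither listed nor needed, are in the scene too. Leave any blue or green look-alike of the connector alone.

How it is judged:
By the outcome, as a careful person would: the job done as asked, in the order asked, and still so for the second after the job is handed in, with the robot touching nothing.
It also fails if it takes over 38 s, if anything falls off the work surface, if the arm or the gripper's body presses on something with over 40 N, if the wrist force passes 120 N, or if a joint passes its speed limit or range.

### The arm

A 7-joint arm with a two-finger parallel gripper is mounted at the origin on the work surface. World frame = base frame: x ahead of the robot, y to its left, z up, the work surface at z = 0. Lengths are in m, angles in degrees, forces in N, time in s.
With the tool pointing down it reaches from about 0.4 to 0.75 m from the base axis. Payload 19.5 kg.
Tool frame: the origin (TCP) lies midway between the tips of the shut fingers; the grasp point (between the pads) lies 19 mm behind it; z points along the fingers, y is the direction in which the jaws open and shut (so a half turn about z gives the same grasp; the last joint's range is limited). The gripper opens to 85 mm and grips with 20 to 120 N. Pads are 22 mm wide; open, the fingers measure 114 mm over their backs; the gripper's body (76 mm by 85 mm) begins 54 mm behind the grasp point. The pads swing forward as they close: fully open they stand 13 mm farther back than shut.
Start: joints at [68.256, 40.479, -1.581, 85.061, 1.261, 54.483, -4.326], TCP at [0.191, -0.542, 0.231] pointing down, gripper open.
Joint ranges: [-155.06, 155.06], [-18.47, 123.98], [-90, 86.84], [0, 140.48], [-83.41, 263.41], [0, 116], [-161.91, 161.91]. Speed limits (degrees/s): [108.29, 108.29, 147.25, 147.25, 172.46, 172.46, 172.46].

### API

Orientations are given as a 3x3 rotation matrix whose columns are the frame's x, y, z axes.
In Python, from workcell import robot, vision, sign_off gives the robot as it stands. The module is installed in compiled form; this text tells all that it offers.
- The arm moves only by the tool step_arm, never from a script. Its argument "rows" is a list that holds one entry, the list of rows, each a list of 7 numbers: the closure, from -1 (fully open) to 1 (shut), so that 0 is half open, then the shift along the tool's x, y, z in cm, then the turn, a rotation vector about the tool's x, y, z in degrees. A call has exactly 8 rows; each row is the pose to reach, as a shift and turn from the pose commanded when the call began, along the tool's axes at that moment; what a row does not reach only later rows make up. A row lasts 1/12 s, in which the tool goes at most 41.7 mm and 7.16 degrees, less where a joint would pass 70% of its speed; a pose out of reach is approached as far as the arm can. A call with a gripper value outside its range is refused whole. The fingers move at their own pace and stop on an object; "squeeze" is the grip in N (left out, the last holds). Time passes only in rows, so rows that repeat a pose let the fingers close, or fill a call up. It gives the time, the measured TCP pose, the force and the opening at its end, in the units of the state.
- robot.sense(): the state, without advancing time (a new reading comes with each control period).
- vision.camera(name): name is "scene" or "top" or "wrist"; returns a dict with "pixels" (420x560x3 uint8, red, green, blue), "depth" (420x560 float32, m along the optical axis (not along the pixel's ray), 0 where there is no reading), "mtx" (3x3 intrinsics, pixels), "k1" (the pictures are not rectified: a ray, as slopes to the right and down, at radius r is drawn at 1 + k1 r^2 times it, then the intrinsics apply), "camera_from_world" (4x4, takes a point from world to camera coordinates). Camera axes: x right, y down, z forward; pixel columns grow to the right and rows downward; lengths in m; the calibration is good to about 2 mm. A picture is of the moment at which its call begins.
- sign_off(): hands the job in, once; it reports no verdict.
The state is a dict: "clock": time; "joint_pos": joint angles; "qd": joint speeds; "joint_efforts": joint torques, N m; "eef_pos": TCP position; "tcp_rot": TCP orientation; "contact_force": force on the tool from outside, world axes, zero at the start; "moment": the same for the moment, N m; "width": opening from 0.0 (shut) to 1.0 (fully open).
Only numpy, scipy, OpenCV 4.12 (cv2) and the standard library are available. Lean on these libraries where they do the work, as an engineer would, in place of code of your own. Each camera call takes 0.05 s, during which the arm holds its last target.

## Working session

There is one attempt and no reset: what is moved stays moved. The work goes in short steps, Python scripts to look and compute and a tool call to move; the robot and the scene stay as the last step left them, time stands still between calls to the robot, and variables do not carry over. Pictures are saved under pics/ and viewed, and the job is handed in when it is done.

Besides the shell and the picture viewer there is one more tool, called after "Call:" in YAML: its name, and indented under it one key for each argument. step_arm: Moves the arm, as the interface text tells. Its arguments: {"type":"object","properties":{"rows":{"type":"array"},"squeeze":{"type":"number"}},"required":["rows"]}

```bash
mkdir -p pics
cat > h.py <<'E'
import numpy as np, cv2, pickle
from workcell import robot, vision, sign_off
def shot(name,tag):
    c=vision.camera(name); pickle.dump(c,open(f'pics/{tag}.pkl','wb'))
    cv2.imwrite(f'pics/{tag}.png',c['pixels'][:,:,::-1]); return c
def load(tag): return pickle.load(open(f'pics/{tag}.pkl','rb'))
def rays(c,uv):
    uv=np.asarray(uv,float).reshape(-1,1,2)
    return cv2.undistortPoints(uv,np.array(c['mtx'],float),np.array([c['k1'],0,0,0.])).reshape(-1,2)
def to_plane(c,uv,z):
    T=np.linalg.inv(c['camera_from_world']); r=rays(c,uv); d=np.c_[r,np.ones(len(r))]@T[:3,:3].T
    o=T[:3,3]; return o+d*((z-o[2])/d[:,2])[:,None]
def cloud(c):
    h,w=c['depth'].shape; v,u=np.mgrid[:h,:w]; r=rays(c,np.c_[u.ravel(),v.ravel()])
    z=c['depth'].ravel(); p=np.c_[r*z[:,None],z]; T=np.linalg.inv(c['camera_from_world'])
    P=(p@T[:3,:3].T+T[:3,3]); P[z==0]=np.nan; return P.reshape(h,w,3)
def project(c,P):
    T=c['camera_from_world']; q=np.atleast_2d(P)@T[:3,:3].T+T[:3,3]
    return cv2.projectPoints(q,np.zeros(3),np.zeros(3),np.array(c['mtx'],float),np.array([c['k1'],0,0,0.]))[0].reshape(-1,2)
E
python3 - <<'E'
from h import *
s=robot.sense()
for k in s: print(k,np.round(s[k],3).tolist())
for n in('scene','top','wrist'):
    c=shot(n,n+'0'); T=np.linalg.inv(c['camera_from_world']); print(n,T[:3,3].round(3),T[:3,2].round(3),c['mtx'][0][0],c['k1'])
E
```

```text
clock 0.0
joint_pos [68.257, 40.514, -1.582, 85.085, 1.26, 54.483, -4.326]
qd [0.017, -0.1, 0.071, -0.006, -0.057, 0.096, 0.028]
joint_efforts [-0.001, -88.321, 1.235, -23.617, 0.017, 0.006, 0.0]
eef_pos [0.19, -0.542, 0.231]
tcp_rot [[0.943, 0.331, -0.0], [0.331, -0.943, 0.001], [-0.0, -0.001, -1.0]]
contact_force [-0.399, 0.859, -0.833]
moment [0.027, -0.004, -0.028]
width 1.002
scene [ 0.828 -0.474  0.593] [-0.405  0.633 -0.66 ] 446.92094597059275 -0.09775293975290973
top [0.369 0.034 0.799] [ 0.206  0.001 -0.979] 476.46468068802864 -0.10420829011352117
wrist [ 0.254 -0.52   0.373] [-0.249 -0.087 -0.965] 292.96811655976563 -0.06407159178665177
```

View pics/scene0.png

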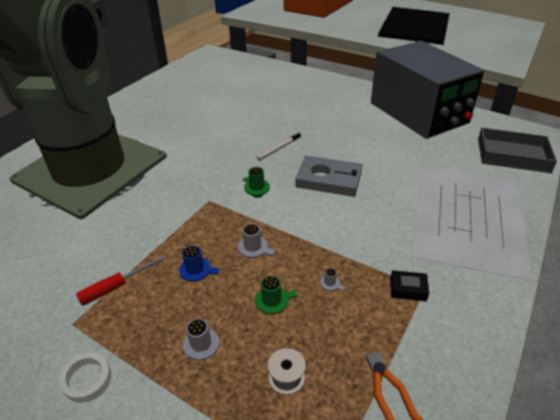

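View pics/top0.png

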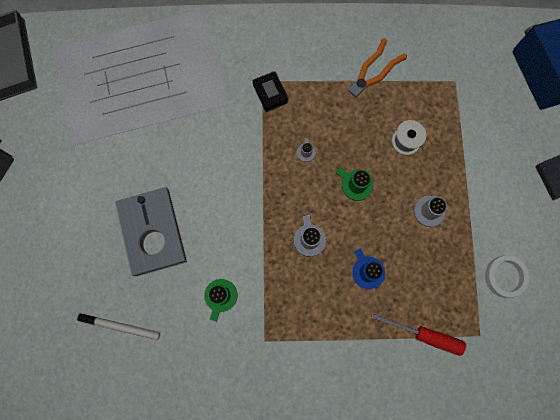

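View pics/wrist0.png

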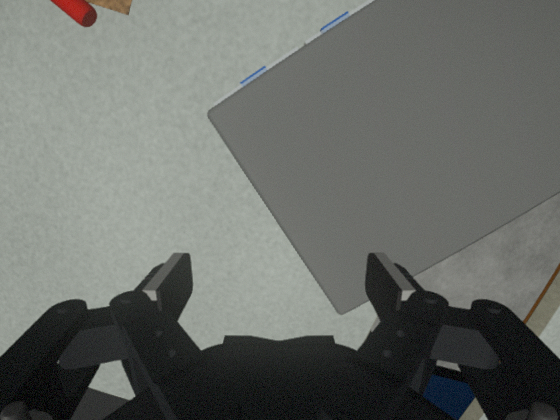

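Run:
```python
from h import *
c=load('top0'); im=c['pixels'][:,:,::-1]
a=cv2.resize(im[190:290,270:460],None,fx=4,fy=4,interpolation=cv2.INTER_CUBIC)
b=cv2.resize(im[175:285,105:200],None,fx=4,fy=4,interpolation=cv2.INTER_CUBIC)
cv2.imwrite('pics/cropA.png',a);cv2.imwrite('pics/cropB.png',b)
P=cloud(c)
def show(n,u,v): print(n,P[v,u].round(4))
show('conn top',311,238);show('blank',437,206);show('small',307,148);show('jig',165,215);show('table',200,180);show('pin',141,200)
# flange mask: z-range around objects
for n,(u0,u1,v0,v1) in dict(conn=(285,335,205,265),blank=(405,455,185,235)).items():
    q=P[v0:v1,u0:u1].reshape(-1,3); 
    m=(q[:,2]>0.013)&(q[:,2]<0.028); t=q[:,2]>0.05
    print(n,m.sum(),t.sum(),'barrel med',q[t].mean(0),'flange box',q[m].min(0),q[m].max(0))
```

```text
conn top [ 0.4814 -0.0254  0.0584]
blank [ 0.5297 -0.2297  0.0608]
small [ 0.6376 -0.0249  0.0376]
jig [0.5286 0.2144 0.0231]
table [0.5943 0.1601 0.002 ]
pin [0.5522 0.2531 0.0347]
conn 531 326 barrel med [ 0.48362552 -0.02561819  0.05964453] flange box [ 0.45765801 -0.05164886  0.0137728 ] [ 5.26230855e-01 -9.22148096e-05  2.71941453e-02]
blank 407 325 barrel med [ 0.53017276 -0.22903013  0.05918425] flange box [ 0.50427463 -0.25543082  0.01477298] [ 0.5582935  -0.20436767  0.0273652 ]
```

View pics/cropA.png

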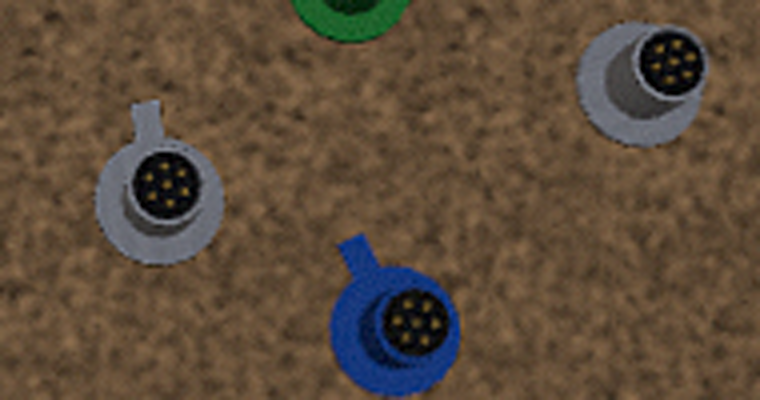

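View pics/cropB.png

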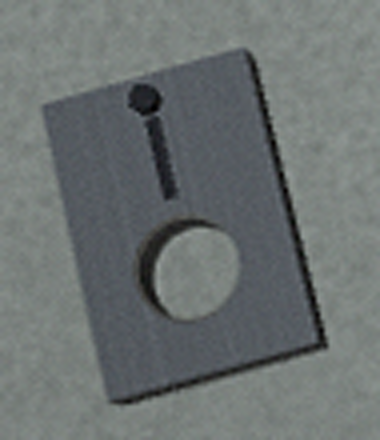

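Run:
```python
from h import *
from scipy.optimize import least_squares
c=load('top0'); im=c['pixels']; 
hsv=cv2.cvtColor(im,cv2.COLOR_RGB2HSV)
# connector flange: low saturation on brown mat
def lowsat(u0,u1,v0,v1):
    m=np.zeros(im.shape[:2],np.uint8); m[v0:v1,u0:u1]=(hsv[v0:v1,u0:u1,1]<70); return m
m=lowsat(285,336,208,268); n,l,st,_=cv2.connectedComponentsWithStats(m); m=(l==1+st[1:,4].argmax()).astype(np.uint8)
cn=max(cv2.findContours(m,0,cv2.CHAIN_APPROX_NONE)[0],key=len).reshape(-1,2)
w=to_plane(c,cn,0.0205)[:,:2]
ctr=w.mean(0)
for i in range(20):
    d=np.linalg.norm(w-ctr,axis=1); k=d<0.0305
    r=least_squares(lambda p:np.linalg.norm(w[k]-p[:2],axis=1)-p[2],[*ctr,.027],loss='soft_l1',f_scale=.001); ctr=r.x[:2]
print('flange ctr',ctr,'R',r.x[2])
d=w-ctr; far=np.linalg.norm(d,axis=1)>0.032; q=d[far]
ang=np.degrees(np.arctan2(*q.mean(0)[::-1])); print('nose ang',ang,'max',np.linalg.norm(d,axis=1).max())
# centroid over filled mask pixels
vv,uu=np.nonzero(m); W=to_plane(c,np.c_[uu,vv],0.0205)[:,:2]-ctr; rr=np.linalg.norm(W,axis=1); g=rr>0.030; print('nose ang px',np.degrees(np.arctan2(*W[g].mean(0)[::-1])),g.sum())
# top disc (z 60)
P=cloud(c); q=P[205:265,285:335].reshape(-1,3);t=q[:,2]>.055; print('top disc',q[t].mean(0)[:2])
# jig
reg=np.zeros(im.shape[:2],bool); reg[175:285,105:200]=1
Z=P[:,:,2]; s=reg&(Z>.015)&(Z<.030)
print('jig z',np.median(Z[s]))
cnt=max(cv2.findContours(s.astype(np.uint8),0,cv2.CHAIN_APPROX_NONE)[0],key=len).reshape(-1,2)
wj=to_plane(c,cnt,.024)[:,:2]; rect=cv2.minAreaRect((wj*1000).astype(np.float32)); print('rect',rect)
# pin top
pn=reg&(Z>.0305); pq=P[pn]; print('pin top',pq.mean(0),pn.sum(), )
# hole via brightness edges: bright px inside
g=cv2.cvtColor(im,cv2.COLOR_RGB2GRAY)
hole=reg&~s&(Z<.013); n,l,st,ce=cv2.connectedComponentsWithStats(hole.astype(np.uint8))
for i in range(1,n):
    if st[i,4]>50: print(st[i],ce[i])
```

```text
flange ctr [ 0.48456954 -0.02553194] R 0.026340775985589596
nose ang 7.25369842479168 max 0.04162821906644319
nose ang px 7.19391524631075 53
top disc [ 0.48381837 -0.02585867]
jig z 0.024078235035309592
rect ((502.470947265625, 240.4706268310547), (132.4000244140625, 91.9198989868164), 15.347110748291016)
pin top [0.55416374 0.25438599 0.03384693] 43
[ 105  175   95  110 6188] [153.74773756 228.23884939]
[141 231  23  24 443] [152.48532731 242.39277652]
```

Candidates in the top image: the grey one with a nose at (310,240), the plain-flanged grey one at (430,210), the small grey one with a nose at (306,150), plus blue and green ones. The one at (310,240) fits: grey, full height (top measured at about 60 mm), flange radius 26 mm, and a nose reaching 41.6 mm. The crop confirms it. Its axis is at (0.484,-0.026) and the nose points at 7.2°. The jig hole is at (0.483,0.235), with the pin direction at about 15.3°.

Call:
step_arm:
  rows:
    - [[-1,2,-1.7,0,0,0,1.5],[-1,5,-4.3,0,0,0,3],[-1,8,-6.9,0,0,0,4.5],[-1,11,-9.5,0,0,0,6],[-1,14,-12.1,0,0,0,7.5],[-1,17,-14.7,0,0,0,9],[-1,20,-17.3,0,0,0,10.5],[-1,23,-19.9,0,0,0,12.1]]

```text
clock: 0.82
eef_pos: [0.3421, -0.2768, 0.2313]
tcp_rot: [[0.992, 0.125, 0.0], [0.125, -0.992, 0.0], [0.0, -0.0, -1.0]]
contact_force: [1.3, -0.0, 0.3]
width: 0.998
```

```bash
cat >> h.py <<'E'
def plan(x,y,z,yaw):
    s=robot.sense(); R=np.array(s['tcp_rot']); p=np.array(s['eef_pos'])
    cur=np.degrees(np.arctan2(R[1,0],R[0,0]))
    print('t',s['clock'],'tcp',p.round(4),'yaw',cur.round(2),'zax',R[:,2].round(4),'F',np.round(s['contact_force'],1),'w',round(s['width'],3),'q',np.round(s['joint_pos'],1).tolist())
    print('shift cm',(R.T@(np.array([x,y,z])-p)*100).round(2),'turn z',(-((yaw-cur+180)%360-180)).round(2))
E
python3 -c "
from h import *
plan(.4842,-.0257,.15,7.2)"
```

```text
t 0.8167 tcp [ 0.3421 -0.2768  0.2313] yaw 7.16 zax [ 0.e+00  1.e-04 -1.e+00] F [ 1.3 -0.   0.3] w 0.998 q [31.9, 29.7, 4.8, 111.7, -3.8, 38.8, -43.8]
shift cm [ 17.23 -23.14   8.13] turn z -0.04
```

Call:
step_arm:
  rows:
    - [[-1,2.2,-3.0,1,0,0,0],[-1,4.4,-6.0,2,0,0,0],[-1,6.6,-9.0,3,0,0,0],[-1,8.8,-12,4,0,0,0],[-1,11,-15,5,0,0,0],[-1,13.2,-18,6,0,0,0],[-1,15.4,-21,7,0,0,0],[-1,17.2,-23.1,8.1,0,0,0]]

```text
clock: 1.48
eef_pos: [0.484, -0.0243, 0.1497]
tcp_rot: [[0.992, 0.129, 0.0], [0.129, -0.992, 0.001], [0.0, -0.001, -1.0]]
contact_force: [1.0, -0.3, -0.0]
width: 1.004
```

```bash
python3 -c "
from h import *
shot('wrist','w1')
plan(.4842,-.0257,.026,7.2)"
```

```text
t 1.5333 tcp [ 0.4857 -0.0203  0.1478] yaw 7.64 zax [-5.e-04  3.e-03 -1.e+00] F [-1.3  8.9 -4. ] w 0.997 q [-5.5, 41.1, 7.5, 109.3, -10.1, 30.3, -73.4]
shift cm [-0.22  0.56 12.18] turn z 0.44
```

View pics/w1.png

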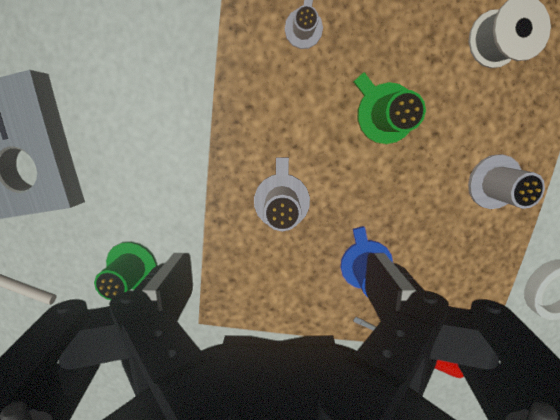

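The wrist view shows the keyed connector at (282,200), with its nose at (282,165) pointing image-up. I'll cross-check its position with this camera.

```bash
cat >> h.py <<'E'
from scipy.optimize import least_squares
def flange(c,box,z,satmax=70):
    u0,u1,v0,v1=box; hsv=cv2.cvtColor(c['pixels'],cv2.COLOR_RGB2HSV)
    m=np.zeros(hsv.shape[:2],np.uint8); m[v0:v1,u0:u1]=hsv[v0:v1,u0:u1,1]<satmax
    n,l,st,_=cv2.connectedComponentsWithStats(m); m=(l==1+st[1:,4].argmax()).astype(np.uint8)
    cn=max(cv2.findContours(m,0,cv2.CHAIN_APPROX_NONE)[0],key=len).reshape(-1,2)
    w=to_plane(c,cn,z)[:,:2]; ctr=np.median(w,0)
    for i in range(20):
        k=np.linalg.norm(w-ctr,axis=1)<.0305
        r=least_squares(lambda p:np.linalg.norm(w[k]-p[:2],axis=1)-p[2],[*ctr,.027],loss='soft_l1',f_scale=.0007); ctr=r.x[:2]
    d=w-ctr; q=d[np.linalg.norm(d,axis=1)>.032]
    print('ctr',ctr.round(4),'R',r.x[2].round(4),'nose',np.degrees(np.arctan2(*q.mean(0)[::-1])).round(2),'reach',np.linalg.norm(d,axis=1).max().round(4))
E
python3 -c "
from h import *
shot('wrist','w2')
for t in ('w1','w2'):
  for s in (60,70,80): flange(load(t),(245,318,150,235),.0205,s)
plan(.4842,-.0257,.026,7.2)"
```

```text
ctr [ 0.484  -0.0264] R 0.0268 nose 6.54 reach 0.0428
ctr [ 0.484  -0.0264] R 0.0269 nose 6.53 reach 0.0428
ctr [ 0.484  -0.0265] R 0.027 nose 6.85 reach 0.0428
ctr [ 0.4839 -0.0264] R 0.0268 nose 7.34 reach 0.0427
ctr [ 0.484  -0.0264] R 0.0269 nose 7.1 reach 0.0426
ctr [ 0.484  -0.0265] R 0.027 nose 7.07 reach 0.0426
t 1.5833 tcp [ 0.4842 -0.0233  0.1486] yaw 7.59 zax [-0.0013  0.0016 -1.    ] F [-0.5 -0.6  0. ] w 0.997 q [-5.2, 40.9, 7.6, 109.5, -10.0, 30.3, -73.2]
shift cm [-0.02  0.26 12.26] turn z 0.39
```

Call:
step_arm:
  rows:
    - [[-1,0,0,0.8,0,0,0],[-1,0,0,2.8,0,0,0],[-1,0,0,5.2,0,0,0],[-1,0,0,7.6,0,0,0],[-1,0,0,9.6,0,0,0],[-1,0,0,11.2,0,0,0],[-1,0,0,12.1,0,0,0],[-1,0,0,12.3,0,0,0]]

```text
clock: 2.25
eef_pos: [0.4823, -0.0285, 0.0261]
tcp_rot: [[0.992, 0.125, -0.002], [0.125, -0.992, -0.0], [-0.002, -0.0, -1.0]]
contact_force: [-0.2, 0.2, -1.5]
width: 1.001
```

```bash
python3 -c "
from h import *
plan(.484,-.026,.026,7.2)"
```

```text
t 2.25 tcp [ 0.4823 -0.0285  0.0261] yaw 7.18 zax [-1.8e-03 -1.0e-04 -1.0e+00] F [-0.2  0.2 -1.5] w 1.001 q [-2.1, 54.2, 3.1, 113.9, -11.9, 12.3, -71.4]
shift cm [ 0.2  -0.22  0.01] turn z -0.02
```

Call:
step_arm:
  rows:
    - [[-0.6,0,0,0,0,0,0],[-0.5,0,0,0,0,0,0],[-0.4,0,0,0,0,0,0],[-0.3,0,0,0,0,0,0],[-0.3,0,0,0,0,0,0],[-0.3,0,0,0,0,0,0],[-0.3,0,0,0,0,0,0],[-0.3,0,0,0,0,0,0]]
  squeeze: 40

```text
clock: 2.92
eef_pos: [0.4831, -0.0276, 0.0274]
tcp_rot: [[0.992, 0.126, 0.0], [0.126, -0.992, 0.0], [0.0, -0.0, -1.0]]
contact_force: [-0.4, 0.2, 0.6]
width: 0.653
```

```bash
python3 -c "
from h import *
plan(.484,-.026,.026,7.2)"
```

```text
t 2.9167 tcp [ 0.4831 -0.0276  0.0274] yaw 7.26 zax [ 1.e-04  1.e-04 -1.e+00] F [-0.4  0.2  0.6] w 0.653 q [-2.2, 54.1, 3.1, 113.8, -11.9, 12.4, -71.5]
shift cm [ 0.11 -0.15  0.14] turn z 0.06
```

Call:
step_arm:
  rows:
    - [[-0.3,0.1,-0.15,0.1,0,0,0],[-0.3,0.1,-0.15,0.1,0,0,0],[0.1,0.1,-0.15,0.1,0,0,0],[0.3,0.1,-0.15,0.1,0,0,0],[1,0.1,-0.15,0.1,0,0,0],[1,0.1,-0.15,0.1,0,0,0],[1,0.1,-0.15,0.1,0,0,0],[1,0.1,-0.15,0.1,0,0,0]]
  squeeze: 60

```text
clock: 3.58
eef_pos: [0.4839, -0.026, 0.0264]
tcp_rot: [[0.992, 0.126, 0.0], [0.126, -0.992, 0.0], [0.0, -0.0, -1.0]]
contact_force: [-0.4, 0.7, 5.1]
width: 0.362
```

```bash
python3 -c "
from h import *
plan(.484,-.026,.15,7.2)"
```

```text
t 3.5833 tcp [ 0.4839 -0.026   0.0264] yaw 7.25 zax [ 1.e-04  1.e-04 -1.e+00] F [-0.4  0.7  5.1] w 0.362 q [-2.4, 54.2, 3.2, 113.7, -12.0, 12.4, -71.6]
shift cm [ 1.000e-02 -0.000e+00 -1.236e+01] turn z 0.05
```

Call:
step_arm:
  rows:
    - [[1,0,0,-0.3,0,0,0],[1,0,0,-1.2,0,0,0],[1,0,0,-2.8,0,0,0],[1,0,0,-4.6,0,0,0],[1,0,0,-6.4,0,0,0],[1,0,0,-7.8,0,0,0],[1,0,0,-8.8,0,0,0],[1,0,0,-9.4,0,0,0]]

```text
clock: 4.25
eef_pos: [0.4841, -0.026, 0.122]
tcp_rot: [[0.992, 0.126, 0.001], [0.126, -0.992, 0.0], [0.001, 0.0, -1.0]]
contact_force: [-0.1, 0.6, -0.7]
width: 0.359
```

```bash
python3 -c "
from h import *
shot('wrist','w3'); shot('top','t3')
plan(.4832,.2352,.12,15.3)"
```

```text
t 4.35 tcp [ 0.4841 -0.026   0.1213] yaw 7.25 zax [ 1.3e-03  1.0e-04 -1.0e+00] F [-0.2  0.1 -0.5] w 0.357 q [-4.5, 43.7, 6.8, 111.1, -10.8, 25.8, -72.6]
shift cm [  3.2  -25.92   0.13] turn z -8.05
```

View pics/w3.png

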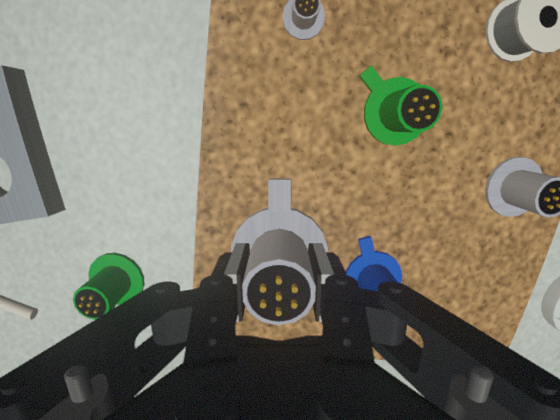

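The connector is held upright, nose at pixel (279,195) pointing image-up. Next I move above the hole.

Call:
step_arm:
  rows:
    - [[1,0.2,-1.5,0,0,0,-0.5],[1,0.6,-5,0,0,0,-1.5],[1,1.1,-9,0,0,0,-2.8],[1,1.6,-13,0,0,0,-4],[1,2.1,-17,0,0,0,-5.2],[1,2.6,-21,0,0,0,-6.5],[1,3,-24.5,0,0,0,-7.5],[1,3.2,-25.9,0,0,0,-8.1]]

```text
clock: 5.02
eef_pos: [0.4815, 0.2402, 0.1195]
tcp_rot: [[0.963, 0.271, -0.001], [0.271, -0.963, 0.002], [-0.001, -0.002, -1.0]]
contact_force: [0.0, 0.6, -2.1]
width: 0.357
```

Call:
step_arm:
  rows:
    - [[1,0,0,0,0,0,0],[1,0,0,0,0,0,0],[1,0,0,0,0,0,0],[1,0,0,0,0,0,0],[1,0,0,0,0,0,0],[1,0,0,0,0,0,0],[1,0,0,0,0,0,0],[1,0,0,0,0,0,0]]

```text
clock: 5.68
eef_pos: [0.483, 0.2347, 0.1204]
tcp_rot: [[0.964, 0.264, -0.0], [0.264, -0.964, 0.0], [-0.0, -0.0, -1.0]]
contact_force: [-0.3, 0.5, -1.2]
width: 0.362
```

```bash
python3 -c "
from h import *
shot('wrist','w4'); shot('scene','s4')
plan(.4832,.2352,.06,15.3)"
```

```text
t 5.7833 tcp [0.4829 0.2349 0.1204] yaw 15.35 zax [-1.e-04  1.e-04 -1.e+00] F [ 0.5  1.2 -1. ] w 0.36 q [-35.0, 47.1, 10.7, 100.6, -14.2, 33.7, -90.4]
shift cm [ 0.04 -0.02  6.04] turn z 0.05
```

View pics/w4.png

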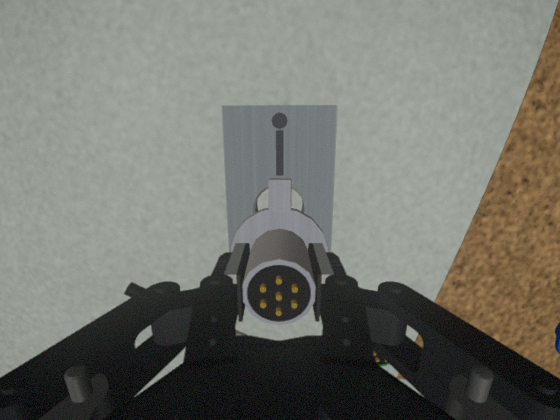

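View pics/s4.png

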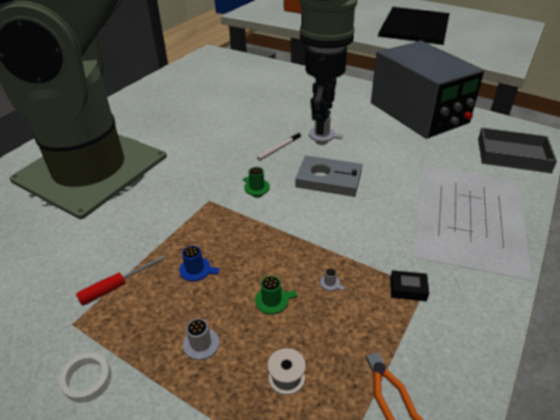

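The nose tip (279,180), index line (280,155) and pin (279,120) lie on one image column. I'll check the pin and line positions numerically from the wrist view.

```bash
python3 -c "
from h import *
c=load('w4'); h=np.array([.4829,.2349])
p=to_plane(c,[[279.5,121]],.034)[0]; l=to_plane(c,[[280,170]],.024)[0]
z=.1204-.0264+.021
n=to_plane(c,[[280,181]],z)[0]
for q in(p,l,n): print(q.round(4),np.linalg.norm(q[:2]-h).round(4),np.degrees(np.arctan2(*(q[:2]-h)[::-1])).round(2))
cr=to_plane(c,[[222.5,106],[336,106]],.024);print(cr.round(4),np.degrees(np.arctan2(*(cr[1]-cr[0])[:2][::-1]))+90, cr.mean(0))
e=cr.mean(0)[:2]; a=np.radians(15.3); print('hole from edge',e-.085*np.array([np.cos(a),np.sin(a)]))
"
```

```text
[0.5537 0.2539 0.034 ] 0.0733 15.04
[0.5168 0.2433 0.024 ] 0.0349 13.89
[0.5232 0.2455 0.115 ] 0.0417 14.76
[[0.5532 0.2998 0.024 ]
 [0.5767 0.2146 0.024 ]] 15.395261121841045 [0.56496395 0.2572028  0.024     ]
hole from edge [0.48297657 0.23477359]
```

Position, reach and heading all agree to within 1 mm and 1°. Descending.

Call:
step_arm:
  rows:
    - [[1,0,0,0.5,0,0,0],[1,0,0,1.8,0,0,0],[1,0,0,3.3,0,0,0],[1,0,0,4.8,0,0,0],[1,0,0,6.0,0,0,0],[1,0,0,6.9,0,0,0],[1,0,0,7.5,0,0,0],[1,0,0,7.8,0,0,0]]

```text
clock: 6.45
eef_pos: [0.4828, 0.2348, 0.0416]
tcp_rot: [[0.964, 0.265, -0.001], [0.265, -0.964, -0.0], [-0.001, 0.0, -1.0]]
contact_force: [-0.2, 0.2, -1.0]
width: 0.358
```

Call:
step_arm:
  rows:
    - [[1,0,0,0.1,0,0,0],[1,0,0,0.2,0,0,0],[1,0,0,0.3,0,0,0],[1,0,0,0.4,0,0,0],[1,0,0,0.5,0,0,0],[1,0,0,0.6,0,0,0],[1,0,0,0.6,0,0,0],[1,0,0,0.6,0,0,0]]

```text
clock: 7.12
eef_pos: [0.4829, 0.235, 0.0364]
tcp_rot: [[0.964, 0.265, -0.0], [0.265, -0.964, 0.0], [-0.0, -0.0, -1.0]]
contact_force: [-0.4, -0.2, -1.4]
width: 0.356
```

```bash
python3 -c "
from h import *
shot('wrist','w5')
plan(.4829,.2349,.0344,15.3)"
```

```text
t 7.1667 tcp [0.4829 0.235  0.0364] yaw 15.35 zax [ 0.e+00  1.e-04 -1.e+00] F [-0.  -0.5 -0.6] w 0.358 q [-33.3, 55.2, 7.5, 102.9, -15.9, 22.9, -88.9]
shift cm [-0.    0.01  0.2 ] turn z 0.05
```

View pics/w5.png

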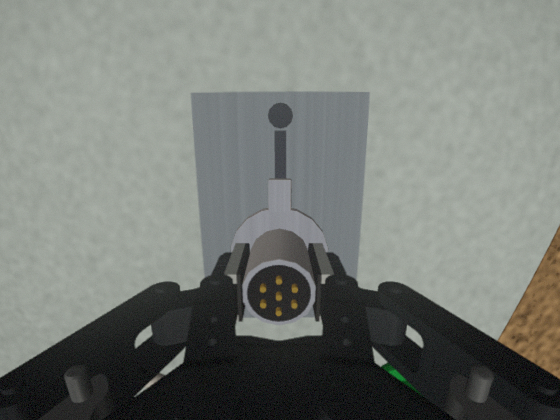

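In the hole with no contact force, nose aligned with the line and about 2 mm to go.

Call:
step_arm:
  rows:
    - [[1,0,0,0.05,0,0,0],[1,0,0,0.1,0,0,0],[1,0,0,0.13,0,0,0],[1,0,0,0.16,0,0,0],[1,0,0,0.19,0,0,0],[1,0,0,0.2,0,0,0],[1,0,0,0.2,0,0,0],[1,0,0,0.2,0,0,0]]

```text
clock: 7.83
eef_pos: [0.4829, 0.2349, 0.0345]
tcp_rot: [[0.964, 0.265, 0.0], [0.265, -0.964, 0.0], [0.0, -0.0, -1.0]]
contact_force: [-1.2, -0.7, 5.5]
width: 0.355
```

Contact at the expected height (about 6 N). Releasing gently.

Call:
step_arm:
  rows:
    - [[0.3,0,0,0,0,0,0],[0.2,0,0,0,0,0,0],[0.1,0,0,0,0,0,0],[0,0,0,0,0,0,0],[-0.2,0,0,0,0,0,0],[-0.4,0,0,0,0,0,0],[-0.4,0,0,0,0,0,0],[-0.4,0,0,0,0,0,0]]

```text
clock: 8.5
eef_pos: [0.4829, 0.235, 0.0343]
tcp_rot: [[0.964, 0.265, -0.0], [0.265, -0.964, 0.0], [-0.0, -0.0, -1.0]]
contact_force: [0.1, -0.6, 0.3]
width: 0.7
```

Call:
step_arm:
  rows:
    - [[-0.4,0,0,-0.3,0,0,0],[-0.4,0,0,-1.3,0,0,0],[-0.4,0,0,-3,0,0,0],[-0.4,0,0,-5,0,0,0],[-0.4,0,0,-7,0,0,0],[-0.4,0,0,-9,0,0,0],[-0.4,0,0,-10.5,0,0,0],[-0.4,0,0,-11.5,0,0,0]]

```text
clock: 9.17
eef_pos: [0.4832, 0.2351, 0.1516]
tcp_rot: [[0.964, 0.265, 0.002], [0.265, -0.964, 0.001], [0.002, -0.001, -1.0]]
contact_force: [0.5, -0.6, -0.1]
width: 0.705
```

Run:
```python
from h import *
shot('wrist','w6'); c=shot('top','t6'); shot('scene','s6')
plan(.4829,.2349,.15,15.3)
```

```text
t 9.3167 tcp [0.483  0.2351 0.1498] yaw 15.36 zax [ 8.e-04  6.e-04 -1.e+00] F [ 0.8 -0.5 -0.1] w 0.699 q [-35.6, 44.4, 11.8, 99.1, -13.6, 37.8, -90.9]
shift cm [-0.02  0.01 -0.02] turn z 0.06
```

View pics/w6.png

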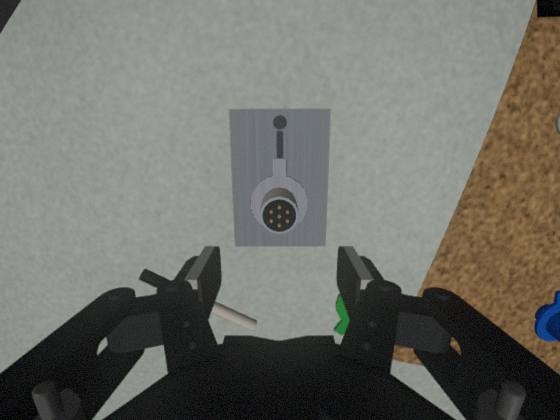

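View pics/s6.png

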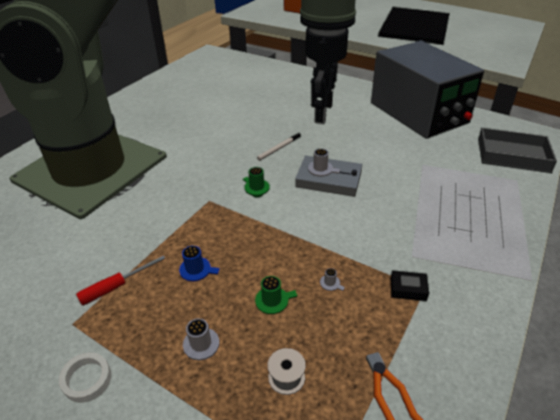

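Upright in the jig at (279,205), nose (280,165) pointing at the pin (280,122); the other items look unmoved. One numeric check before handing in.

Run:
```python
from h import *
c=load('w6'); P=cloud(c)
h=np.array([.483,.235]); d=P[...,:2]-h; r=np.linalg.norm(d,axis=2); Z=P[...,2]
a=(r>.019)&(r<.026)&(Z>.02)&(Z<.04); print('flange z',np.median(Z[a]),a.sum())
A=np.c_[P[a][:,:2],np.ones(a.sum())]; print('tilt',np.linalg.lstsq(A,P[a][:,2],rcond=None)[0][:2])
t=(r<.025)&(Z>.06); print('top z',np.median(Z[t]))
n=(r>.029)&(r<.041)&(Z>.0268)&(Z<.032); print('nose',n.sum(),np.degrees(np.arctan2(*d[n].mean(0)[::-1])))
p=to_plane(c,[[280,122.5]],.034)[0]; print('pin',p,np.degrees(np.arctan2(*(p[:2]-h)[::-1])))
d=cv2.absdiff(load('top0')['pixels'],load('t6')['pixels'])[185:235,405:455]; print('blank diff',d.mean())
sign_off()
```

```text
flange z 0.028752349180074244 779
tilt [-0.00178965  0.00306353]
top z 0.24065921971034682
nose 175 15.517182801832492
pin [0.55383184 0.25377578 0.034     ] 14.846266757302564
blank diff 4.6264
the job is handed in; nothing more can be done
```

The keyed full-size connector is standing upright in the jig hole, nose towards the index pin, and the job is handed in. It took about 9.3 s of the 38 s allowed. I gripped it by the barrel with the jaws square to its nose, moved it over the hole and turned it 8°. It met the jig with about 6 N at the expected height. I then let go and raised the open gripper clear.

**Last checks:**
- **Seating:** the flange top measures 28.8 mm above the table, where 29 mm is right for a seated connector. Its tilt is about 0.2°, so it stands level.
- **Direction:** the nose points at 15.5° and the pin lies at 14.8–15.4°, depending on how I measured it, so they agree to within about 0.7°.
- **Other parts:** the plain-flanged connector and the other parts look unmoved. The plain one's before-and-after image patch differs by 4.6 grey levels on average; I took that as image noise but did not check it further.
- **Failed check:** the connector-top height gave a meaningless 0.24 m, probably because it picked up the gripper above. I did not use it.

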